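Seat a bronze rosette on the dividing fixture and index it to the third notch

TASK

Lift the bronze rosette and set it, neck up, over the pin of the dividing fixture so that its flange sits flat on the spindle's shoulder, and let go of it. Then grip the black index knob and turn it clockwise, click by click, to the third notch counted from its home notch (the white dot), without going past it. Finish while still gripping the knob there, holding it still; leave the tin, the hammer and the graver where they lie.

Things in the scene. Friction and masses are not known exactly. Their poses are not given: they have to be found in the camera images.
- rosette: bronze rosette, 0.15 to 0.31 kg, a round body bored right through: flange 54 mm across and 8 mm thick at the bottom, above it a tubular neck 30 mm across up to 44 mm height; bore 17 mm across. Stands neck up on the bench. Origin at the centre of its underside, z up along the bore.
- rosette_neck (a point): point on the rosette's axis 32 mm above its underside, at the height to grip the neck
- fixture: dividing fixture fixed to the bench: grey base plate 120 by 260 by 12 mm (long side along its y). The index knob stands at its y = -70 mm on a dark round housing 108 mm across whose top is 40 mm above the bench; the work spindle at its y = +70 mm; a spring plunger (the clicking detent) with a steel holder up to 54 mm high at y = -134 mm. Origin under the plate at bench height; x points away from the robot at yaw 0 (its yaw varies by up to 0.45 rad).
- seat (a point): centre of the top face of the spindle's shoulder, 58 mm above the bench: a steel post 28 mm across, from whose middle a pin 13 mm across stands 24 mm further up (its last 6 mm tapered to 5 mm). The rosette's bore goes over the pin and its underside rests on this face. The spindle is geared to the knob and turns with it, 1 to 1.
- index_grip (a point): on the index knob's axis, 76 mm above the bench, at the height to grip its black bar, 46 mm long, 14 mm wide and reaching from 52 to 92 mm above the bench. This point's x axis runs along the bar, z up; the bar's end towards its -x carries a red pointer line. Under the bar is a brass click wheel 82 mm across, top at 52 mm.
- index (a joint): angle of the index knob, rad, growing clockwise seen from above. It clicks into notches 24 degrees (0.4189 rad) apart: home notch at 0 (pointer at the white dot, an end stop just behind it), then 0.419, 0.838, third notch 1.257, and on to a fifth at 2.094 (each marked by a small brass dot). Getting over a click takes about 0.15 to 0.2 N m; in a notch it sits by itself. It may start in the home notch or in the first one.
- tin: bystander: blue round tin, 48 mm across, 30 mm high, loose on the bench; origin at the centre of its underside
- hammer: bystander: small hammer 220 mm long lying on the bench along its x; origin at bench height
- graver: bystander: graver with a short wooden handle, 140 mm long, lying on the bench along its x; origin at bench height

How it is judged (in metres and radians):
On the way:
1. the rosette sits flat on the spindle shoulder over the pin, let go, before the knob has been turned beyond its first notch (horizontal distance between rosette and seat below 0.0035 m and z of rosette in the frame of seat between -0.003 and 0.003 m and angle between rosette's own z axis and vertical below 0.07 rad and contact force between the fingers and rosette below 0.1 N and value of joint index below 0.63 rad), for 0.3 s.
At the end, for the whole second after the job is handed in: The rosette rests flat on the spindle shoulder (within 3.5 mm of its axis, 3 mm of its height, 4 degrees of upright), untouched by the fingers; the index knob is in its third notch (1.257 rad, within 0.12) and still (under 0.1 rad/s), held by the fingers with more than 2 N (horizontal distance between rosette and seat below 0.0035 m and z of rosette in the frame of seat between -0.003 and 0.003 m and angle between rosette's own z axis and vertical below 0.07 rad and contact force between the fingers and rosette below 0.1 N and value of joint index between 1.137 and 1.377 rad and velocity of joint index between -0.1 and 0.1 rad/s and contact force between the fingers and index above 2 N); the arm keeps its last pose, push and grip.
It fails at once if the knob is turned past the third notch, onto the next click (value of joint index above 1.507 rad).
It fails at once if the tin is disturbed (moved more than 30 mm) (distance of tin from where it was at the start of the episode above 0.03 m).
It fails at once if the hammer is disturbed (moved more than 30 mm) (distance of hammer from where it was at the start of the episode above 0.03 m).
It fails at once if the graver is disturbed (moved more than 30 mm) (distance of graver from where it was at the start of the episode above 0.03 m).
It also fails if it takes over 53 s, if anything falls off the work surface, if the arm or the gripper's body presses on something with over 40 N, if the wrist force passes 120 N, or if a joint passes its speed limit or range.

ROBOT

A 6-joint arm with a two-finger parallel gripper is mounted at the origin on the work surface. World frame = base frame: x ahead of the robot, y to its left, z up, the work surface at z = 0. Lengths are in mm, angles in rad, forces in N, time in s.
With the tool pointing down it reaches from about 275 to 750 mm from the base axis. Payload 10.2 kg.
Tool frame: the origin (TCP) lies midway between the tips of the shut fingers; the grasp point (between the pads) lies 19 mm behind it; z points along the fingers, y is the line along which they close (so a half turn about z gives the same grasp; the last joint's range is limited). The gripper opens to 85 mm and grips with 20 to 120 N. Pads are 22 mm wide; open, the fingers measure 114 mm over their backs; the gripper's body (76 mm by 85 mm) begins 54 mm behind the grasp point. The pads swing forward as they close: fully open they stand 13 mm farther back than shut.
Start: joints at [0.901, 0.313, 1.498, -0, 1.331, -0.223], TCP at [226.856, 473.463, 231.294] pointing down, gripper open.
Joint ranges: [-2.94, 2.94], [-0.97, 2.17], [0.19, 2.56], [-1.23, 4.37], [0.02, 3.11], [-2.88, 2.88]. Speed limits (rad/s): [2.39, 2.39, 3.01, 3.14, 3.14, 3.14].

INTERFACE

Orientations are given as a unit quaternion [w, x, y, z].
In Python, from rig import ctrl gives the robot as it stands.
- The arm moves only by the tool send_rows, never from a script. Its argument "targets" is a list of rows, each a list of 7 numbers: the closure, from -1 (fully open) to 1 (shut), so that 0 is half open, then the shift along the tool's x, y, z in m, then the turn, a rotation vector about the tool's x, y, z in rad. In form: [[claw, dx, dy, dz, ax, ay, az], ...]. A call has exactly 10 rows; each row shifts and turns the commanded pose from where the row before left it, along the tool's axes as they then stand; what a row does not reach is not made up. A row lasts 1/8 s, in which the tool goes at most 62.5 mm and 10.7 degrees, less where a joint would pass 70% of its speed; a pose out of reach is approached as far as the arm can. A call with a gripper value outside its range is refused whole. The fingers move at their own pace and stop on an object; "squeeze" is the grip in N (left out, the last holds). Time passes only in rows, so rows that do not move let the fingers close, or fill a call up. It gives the time, the measured TCP pose, the force, the opening and the grip force at its end, in the units of the state.
- ctrl.sense(): the state, without advancing time (a new reading comes with each control period).
- ctrl.capture(name): name is "scene" or "top" or "wrist"; returns a dict with "img" (480x640x3 uint8, red, green, blue), "camera_matrix" (3x3 intrinsics, pixels), "k1" (the pictures are not rectified: a ray, as slopes to the right and down, at radius r is drawn at 1 + k1 r^2 times it, then the intrinsics apply), "R" (3x3) and "t" (3): a world point X has camera coordinates R X + t. Camera axes: x right, y down, z forward; pixel columns grow to the right and rows downward; lengths in mm; the calibration is good to about 2 mm. A picture is of the moment at which its call begins. There is no depth.
- ctrl.finish_job(): hands the job in; it is judged then, once.
Trained networks look in a picture, given as the dict that the camera call returned (one of the last four; its "shot" number tells which), for a name from the list of things; names that differ only in an ending like _2 or _b are one class to them, and where a whole thing is asked for, a point or a joint stands for the part that bears it (a point fixed in the world has none). Each returns a list of dicts, best first, with "score" (0 to 1); they miss things now and then, are a little off and sometimes report something else, mostly with a low value. They report only what shows in the picture. A call takes as long as a camera call.
- ctrl.boxes_of(query, picture): "extent" ([left, top, width, height] in pixels, round what is visible of it).
- ctrl.landmark_of(query, picture): "point" ([column, row] in pixels: a listed point, or the origin of a listed thing).
The state is a dict: "time_s": time; "joints": joint angles; "dq": joint speeds; "tau": joint torques, N m; "eef_pos": TCP position; "ee_rot": TCP orientation; "force": force on the tool from outside, world axes, zero at the start; "wrist_torque": the same for the moment, N m; "grip_width": opening from 0.0 (shut) to 1.0 (fully open); "grip_force": force on a finger pad.
Only numpy, scipy, OpenCV 4.12 (cv2) and the standard library are available. Lean on these libraries where they do the work, as an engineer would, in place of code of your own. Each camera call takes 0.05 s, during which the arm holds its last target. There are 200 camera calls.

## Working session

There is one attempt and no reset: what is moved stays moved. The work goes in short steps, Python scripts to look and compute and a tool call to move; the robot and the scene stay as the last step left them, time stands still between calls to the robot, and variables do not carry over. Pictures are saved under pics/ and viewed, at most 10 in all, crops included, and the job is handed in when it is done.

Besides the shell and the picture viewer there is one more tool, called after "Request:" by a JSON object that holds its "method" and its "body". send_rows: Moves the arm, as the interface text tells. Its arguments: {"type":"object","properties":{"targets":{"type":"array"},"squeeze":{"type":"number"}},"required":["targets"]}

```bash
mkdir -p pics; cat > h.py <<'E'
import numpy as np, cv2
from rig import ctrl
from scipy.spatial.transform import Rotation as Ro
def ray(p,px):
    K=np.array(p["camera_matrix"]);d=np.array([(px[0]-K[0,2])/K[0,0],(px[1]-K[1,2])/K[1,1]])
    u=d.copy()
    for _ in range(20): u=d/(1+p["k1"]*(u@u))
    R=np.array(p["R"]);t=np.array(p["t"]).ravel()
    v=R.T@np.array([u[0],u[1],1]);return -R.T@t, v/np.linalg.norm(v)
def proj(p,X):
    c=np.array(p["R"])@np.array(X)+np.array(p["t"]).ravel();u=c[:2]/c[2];u=u*(1+p["k1"]*(u@u))
    K=np.array(p["camera_matrix"]);return [K[0,0]*u[0]+K[0,2],K[1,1]*u[1]+K[1,2]]
def atz(p,px,z):
    o,v=ray(p,px);return o+v*(z-o[2])/v[2]
def tri(rs):
    A=0;b=0
    for o,v in rs:
        M=np.eye(3)-np.outer(v,v);A=A+M;b=b+M@o
    X=np.linalg.solve(A,b);return X,[float(np.linalg.norm((np.eye(3)-np.outer(v,v))@(X-o))) for o,v in rs]
def save(p,n): cv2.imwrite(f"pics/{n}.png",cv2.cvtColor(np.array(p["img"]),cv2.COLOR_RGB2BGR))
E
python3 - <<'E'
from h import *
np.set_printoptions(precision=1,suppress=True)
P={n:ctrl.capture(n) for n in("scene","top","wrist")}
for n,p in P.items(): save(p,n+"0")
Z=dict(rosette=0,rosette_neck=32,fixture=0,seat=58,index_grip=76,tin=0,hammer=0,graver=0)
for q in Z:
    rs=[]
    for n,p in P.items():
        l=ctrl.landmark_of(q,p)
        for d in l[:2]: print(q,n,np.round(d["point"]),round(d["score"],2),atz(p,d["point"],Z[q]))
        if l and l[0]["score"]>.4: rs.append(ray(p,l[0]["point"]))
    if len(rs)>1: print("   tri",*tri(rs))
a,b=(cv2.imread(f"pics/{n}0.png") for n in("scene","top"))
cv2.imwrite("pics/st.png",np.hstack([cv2.resize(a,(400,300)),cv2.resize(b,(400,300))]))
s=ctrl.sense();print(s["time_s"],s["ee_rot"],s["eef_pos"])
E
```

```text
rosette scene [123. 314.] 0.64 [ 638.1 -267.8    0. ]
rosette top [488. 210.] 0.57 [ 639.7 -262.6    0. ]
   tri [ 639.6 -264.6    1.7] [2.4396265855135706, 2.4396265855134374]
rosette_neck scene [117. 309.] 0.68 [ 646.7 -267.    32. ]
rosette_neck top [494. 207.] 0.97 [ 638.7 -264.2   32. ]
rosette_neck top [333. 271.] 0.6 [522.2  48.5  32. ]
   tri [ 640.5 -269.    22.3] [1.4547930977148704, 1.4547930977148802]
fixture scene [288. 235.] 0.9 [526.1  41.8   0. ]
fixture scene [134. 240.] 0.39 [ 473.4 -254.8    0. ]
fixture top [331. 268.] 0.6 [528.8  51.7   0. ]
   tri [528.1  46.7   1.5] [5.075036350958297, 5.075036350958287]
seat scene [322. 203.] 0.84 [509.2 113.8  58. ]
seat scene [123. 317.] 0.68 [ 682.4 -246.9   58. ]
seat top [299. 279.] 0.54 [506.  110.7  58. ]
   tri [506.4 112.6  55.2] [1.8296177322018725, 1.8296177322020062]
index_grip scene [253. 222.] 0.9 [543.7 -20.2  76. ]
index_grip scene [468. 202.] 0.23 [581.1 375.1  76. ]
index_grip top [371. 254.] 0.71 [548.7 -19.5  76. ]
   tri [548.2 -19.6  80.9] [0.6392908125224647, 0.6392908125224445]
tin scene [132. 242.] 0.8 [ 477.5 -257.1    0. ]
tin top [491. 292.] 0.93 [ 476.9 -261.3    0. ]
tin top [486. 208.] 0.29 [ 642.1 -257.2    0. ]
   tri [ 476.9 -259.2   -0.1] [1.9706542763050365, 1.9706542763051014]
hammer scene [467. 201.] 0.65 [516.5 423.6   0. ]
hammer top [136. 278.] 0.7 [513.4 432.5   0. ]
hammer wrist [381. 403.] 0.59 [510.4 426.4   0. ]
   tri [513.1 428.2  -2.3] [2.7038206543444665, 4.780258882644308, 2.3613307864382604]
graver scene [317. 333.] 0.9 [743.1  52.7   0. ]
graver top [328. 162.] 0.72 [738.9  54.5   0. ]
   tri [740.3  53.8  -5.7] [0.5528530598360367, 0.5528530598360626]
1.35 [-0.   0.2  1.  -0. ] [226.9 473.5 231.3]
```

View pics/top0.png

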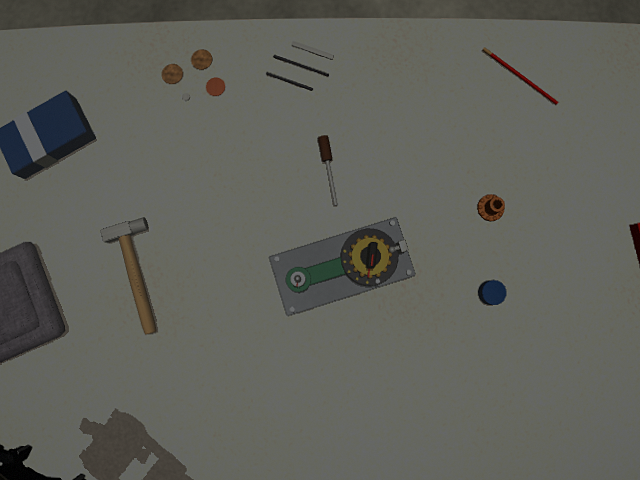

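View pics/scene0.png

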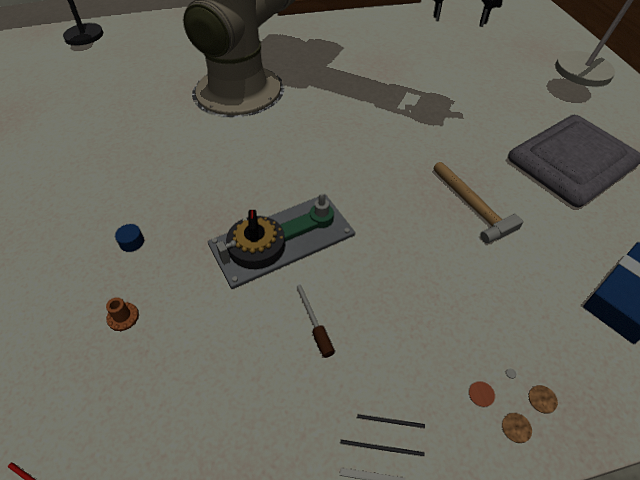

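The top view shows the fixture (seat about (299,279), knob (371,254), pointer down-right), the rosette at (490,207), the tin (491,292) and the graver. The scene view agrees with this. Both networks and triangulation match the stated heights.

```bash
cat >> h.py <<'E'
def go(X,xdir=None):
    """total tool-frame shift (m) and turn about z to reach world X; xdir = wanted world angle of tool x (deg)"""
    s=ctrl.sense();q=np.array(s["ee_rot"]);R=Ro.from_quat(q[[1,2,3,0]]).as_matrix()
    d=R.T@(np.array(X)-np.array(s["eef_pos"]))/1000
    a=np.degrees(np.arctan2(R[1,0],R[0,0]))
    print("t",round(s["time_s"],2),"pos",np.round(s["eef_pos"],1),"tilt",np.round(R[:2,2],4),"xdir",round(a,1),"j",np.round(s["joints"],2),"f",np.round(s["force"],1),"w",round(s["grip_width"],3),"gf",round(s["grip_force"],1))
    print("d",np.round(d,4),"az",None if xdir is None else round(float(np.radians((a-xdir+180)%360-180)),4))
E
python3 - <<'E'
from h import *
go([540,60,230],90)
p=ctrl.capture("wrist");s=ctrl.sense();q=np.array(s["ee_rot"]);R=Ro.from_quat(q[[1,2,3,0]]).as_matrix()
C=-np.array(p["R"]).T@np.array(p["t"]).ravel()
print("cam in tool",R.T@(C-np.array(s["eef_pos"])),"axes cols",np.round(R.T@np.array(p["R"]).T,2),p["camera_matrix"][0])
print(R)
E
```

```text
t 1.35 pos [226.9 473.5 231.3] tilt [-0.  0.] xdir 154.4 j [ 0.9   0.31  1.5   0.    1.33 -0.22] f [-0.8 -0.8 -0.6] w 1.001 gf 0.0
d [-0.4611 -0.2375  0.0013] az 1.1239
cam in tool [ 7.98451561e+01 -1.20691119e-01 -1.42925871e+02] axes cols [[ 0.   -0.95 -0.31]
 [ 1.    0.   -0.  ]
 [ 0.   -0.31  0.95]] [347.1797785    0.         320.98828717]
[[-9.01829577e-01  4.32091903e-01 -2.60261859e-05]
 [ 4.32091904e-01  9.01829577e-01 -2.06615039e-05]
 [ 1.45435157e-05 -2.98788595e-05 -9.99999999e-01]]
```

Request:
{"method": "send_rows", "body": {"targets": [[-1, -0.045, -0.027, 0.002, 0, 0, 0], [-1, -0.045, -0.027, 0.002, 0, 0, 0], [-1, -0.045, -0.027, 0.002, 0, 0, 0], [-1, -0.045, -0.027, 0.002, 0, 0, 0], [-1, -0.045, -0.027, 0.002, 0, 0, 0], [-1, -0.045, -0.027, 0.002, 0, 0, 0], [-1, -0.045, -0.027, 0.002, 0, 0, 0], [-1, -0.045, -0.027, 0.001, 0, 0, 0], [-1, -0.045, -0.027, 0.001, 0, 0, 0], [-1, -0.027, -0.014, 0, 0, 0, 0]], "squeeze": 40}}

```text
time_s: 2.65
eef_pos: [506.3, 52.9, 215.1]
ee_rot: [-0.0, 0.222, 0.975, -0.0]
force: [0.0, 0.5, -0.6]
grip_width: 1.0
grip_force: 0.0
```

```bash
python3 - <<'E'
from h import *
import json
np.set_printoptions(precision=1,suppress=True)
go([620,-180,215])
p=ctrl.capture("wrist");save(p,"w1");o={}
for q,z in dict(seat=58,index_grip=76,fixture=0,rosette_neck=32).items():
    for d in ctrl.landmark_of(q,p)[:2]: print(q,np.round(d["point"]),round(d["score"],2),atz(p,d["point"],z))
import pickle;pickle.dump({k:np.array(p[k]) if k!="k1" else p[k] for k in("R","t","camera_matrix","k1","img")},open("w1.pkl","wb"))
E
```

```text
t 2.65 pos [506.3  52.9 215.1] tilt [-0. -0.] xdir 154.3 j [-0.1  0.3  1.6 -0.   1.3 -1.2] f [ 0.   0.5 -0.6] w 1.0 gf 0.0
d [-0.2 -0.2  0. ] az None
seat [386. 189.] 0.56 [505.7 115.2  58. ]
index_grip [269. 300.] 0.93 [549.  -20.3  76. ]
fixture [328. 225.] 0.66 [529.1  49.9   0. ]
```

View pics/w1.png

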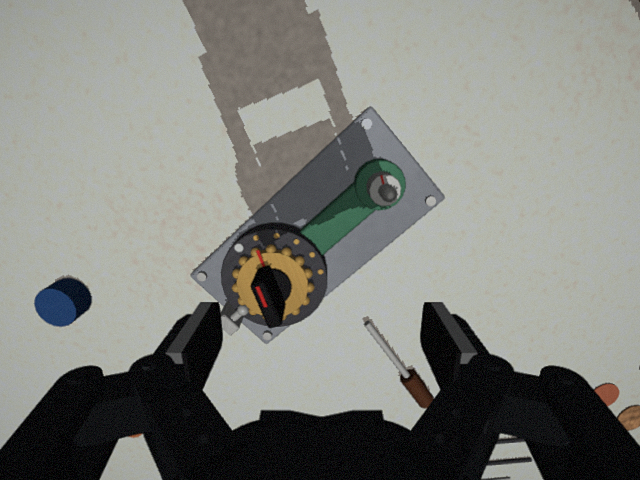

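The picture shows the white dot at (239,248), the pointer at about (260,256) and the first brass dot at (255,239). The knob therefore seems to start in the first notch. The seat is at (386,189). Next I move toward the rosette.

Request:
{"method": "send_rows", "body": {"targets": [[-1, -0.024, -0.025, 0.002, 0, 0, 0], [-1, -0.024, -0.025, 0.002, 0, 0, 0], [-1, -0.024, -0.025, 0.002, 0, 0, 0], [-1, -0.024, -0.025, 0.002, 0, 0, 0], [-1, -0.024, -0.025, 0.002, 0, 0, 0], [-1, -0.024, -0.025, 0.002, 0, 0, 0], [-1, -0.024, -0.025, 0.002, 0, 0, 0], [-0.6, -0.022, -0.025, 0.002, 0, 0, 0], [-0.6, -0.005, -0.005, 0, 0, 0, 0], [-0.6, 0, 0, 0, 0, 0, 0]]}}

```text
time_s: 4.15
eef_pos: [592.7, -213.0, 199.4]
ee_rot: [-0.0, 0.221, 0.975, 0.0]
force: [-0.3, 0.2, -0.1]
grip_width: 0.803
grip_force: 0.0
```

```bash
python3 - <<'E'
from h import *
import pickle
np.set_printoptions(precision=1,suppress=True)
go([640,-266,100])
p=ctrl.capture("wrist");save(p,"w2")
for q,z in dict(rosette=0,rosette_neck=32,tin=0,seat=58,index_grip=76).items():
    for d in ctrl.landmark_of(q,p)[:2]: print(q,np.round(d["point"]),round(d["score"],2),atz(p,d["point"],z))
print([(d["extent"],d["score"]) for d in ctrl.boxes_of("rosette",p)[:2]])
pickle.dump({k:np.array(p[k]) if k!="k1" else p[k] for k in("R","t","camera_matrix","k1","img")},open("w2.pkl","wb"))
# knob angle from w1: pixels mapped at heights
w=pickle.load(open("w1.pkl","rb"));c=np.array([548.5,-20])
for n,px,z in (("white",(239,248),40),("d1",(255,239),40),("d2",(276,235),40),("d3",(296,241),40),("d4",(311,253),40),("d5",(320,271),40),("ptr end",(257,251),52),("ptr in",(263,266),52),("plunger",(233,318),50)):
    X=atz(w,px,z)[:2]-c;print(n,round(np.degrees(np.arctan2(X[1],X[0]))%360,1),round(np.hypot(*X),1))
E
```

```text
t 4.15 pos [ 592.7 -213.   199.4] tilt [-0.  0.] xdir 154.4 j [-0.5  0.6  1.2  0.   1.4 -1.7] f [-0.3  0.2 -0.1] w 0.803 gf 0.0
d [-0.1 -0.   0.1] az None
rosette [297. 268.] 0.94 [ 639.3 -264.3    0. ]
rosette_neck [294. 285.] 0.77 [ 643.5 -267.4   32. ]
tin [226. 118.] 0.72 [ 475.  -256.3    0. ]
index_grip [540.  62.] 0.67 [546.9 -18.7  76. ]
[([271.8, 247.2, 51.7, 55.9], 0.78)]
white 196.6 48.9
d1 174.5 48.4
d2 150.0 49.6
d3 126.5 49.1
d4 104.1 48.5
d5 78.9 47.5
ptr end 173.6 39.7
ptr in 174.6 23.8
plunger 284.4 55.2
```

View pics/w2.png

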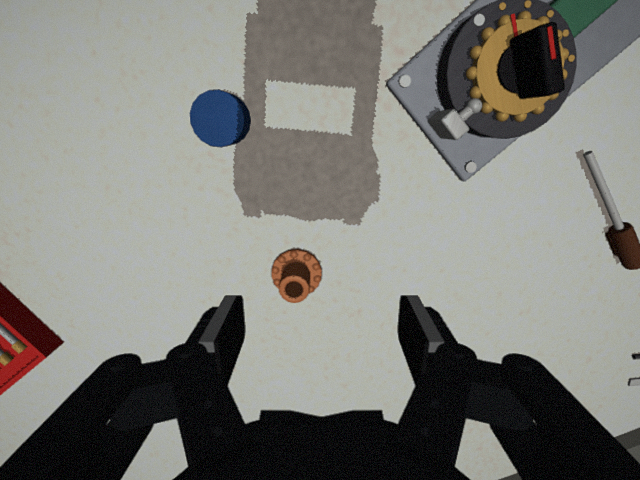

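The rosette's neck rim is at about (294,289) and its flange at about (297,271), between the fingers' reach. The tin is clear at (220,118). Dot and pointer angles confirm the first notch (174°), with the third at about 126°.

Request:
{"method": "send_rows", "body": {"targets": [[-0.6, -0.009, -0.0035, 0.016, 0, 0, 0], [-0.6, -0.009, -0.0035, 0.016, 0, 0, 0], [-0.6, -0.009, -0.0035, 0.016, 0, 0, 0], [-0.6, -0.009, -0.0035, 0.016, 0, 0, 0], [-0.6, -0.009, -0.0035, 0.016, 0, 0, 0], [-0.6, -0.009, -0.0035, 0.016, 0, 0, 0], [-0.6, -0.009, -0.0035, 0.016, 0, 0, 0], [-0.6, -0.0025, -0.0025, 0.016, 0, 0, 0], [-0.6, 0, 0, 0.008, 0, 0, 0], [-0.6, 0, 0, 0, 0, 0, 0]]}}

```text
time_s: 5.75
eef_pos: [639.9, -266.5, 62.8]
ee_rot: [-0.0, 0.221, 0.975, 0.0]
force: [-0.2, 0.5, -0.4]
grip_width: 0.8
grip_force: 0.0
```

```bash
python3 - <<'E'
from h import *
import pickle
np.set_printoptions(precision=1,suppress=True)
go([640,-265.5,14])
p=ctrl.capture("wrist");save(p,"w3")
w=pickle.load(open("w2.pkl","rb"))
for q,z in dict(rosette=0,rosette_neck=32).items():
    for d in ctrl.landmark_of(q,p)[:2]: print(q,np.round(d["point"]),round(d["score"],2),atz(p,d["point"],z),tri([ray(p,d["point"]),ray(w,{"rosette":(297,268),"rosette_neck":(294,285)}[q])]))
for px,z in (((294,289),44),((297,271),8)): print(atz(w,px,z))
E
```

```text
t 5.75 pos [ 639.9 -266.5   62.8] tilt [-0.  0.] xdir 154.4 j [-0.6  0.8  1.1  0.   1.2 -1.7] f [-0.2  0.5 -0.4] w 0.8 gf 0.0
d [0. 0. 0.] az None
rosette [323. 259.] 0.79 [ 640.8 -265.7    0. ] (array([ 645.5, -268.1,  -14.9]), [0.5511747039850751, 0.5511747039852455])
rosette_neck [324. 282.] 0.95 [ 641.9 -266.2   32. ] (array([ 641.6, -266. ,   34.6]), [0.8202688199197936, 0.8202688199199508])
[ 642.5 -265.5   44. ]
[ 640.  -263.8    8. ]
```

View pics/w3.png

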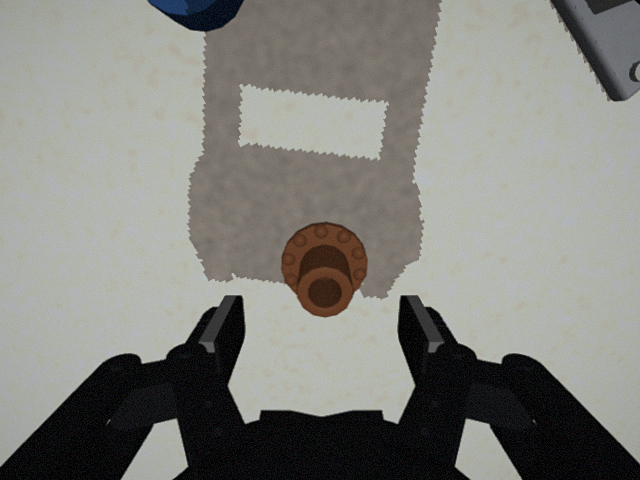

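The neck is centred between the fingers, with the rim centre at (325,290). I descend and close.

Request:
{"method": "send_rows", "body": {"targets": [[-0.6, -0.001, 0.001, 0.009, 0, 0, 0], [-0.6, 0, 0, 0.01, 0, 0, 0], [-0.6, 0, 0, 0.01, 0, 0, 0], [-0.6, 0, 0, 0.01, 0, 0, 0], [-0.6, 0, 0, 0.0085, 0, 0, 0], [-0.6, 0, 0, 0, 0, 0, 0], [1, 0, 0, 0, 0, 0, 0], [1, 0, 0, 0, 0, 0, 0], [1, 0, 0, 0, 0, 0, 0], [1, 0, 0, 0, 0, 0, 0]], "squeeze": 40}}

```text
time_s: 7.15
eef_pos: [641.8, -266.4, 16.5]
ee_rot: [0.001, 0.222, 0.975, -0.0]
force: [-0.8, 1.2, 5.8]
grip_width: 0.338
grip_force: 39.8
```

Request:
{"method": "send_rows", "body": {"targets": [[1, 0, 0, -0.015, 0, 0, 0], [1, 0, 0, -0.035, 0, 0, 0], [1, 0, 0, -0.035, 0, 0, 0], [1, 0.015, 0.015, -0.035, 0, 0, 0], [1, 0.036, 0.036, -0.01, 0, 0, 0], [1, 0.04, 0.04, 0, 0, 0, 0], [1, 0.04, 0.04, 0, 0, 0, 0], [1, 0.04, 0.04, 0, 0, 0, 0], [1, 0.04, 0.04, 0, 0, 0, 0], [1, 0.03, 0.03, 0, 0, 0, 0]]}}

```text
time_s: 8.4
eef_pos: [527.0, 57.1, 146.3]
ee_rot: [-0.0, 0.221, 0.975, -0.0]
force: [0.7, 0.6, -2.0]
grip_width: 0.34
grip_force: 40.0
```

Request:
{"method": "send_rows", "body": {"targets": [[1, 0.025, 0.025, 0, 0, 0, 0], [1, 0.015, 0.013, 0, 0, 0, 0], [1, 0.006, 0.005, 0, 0, 0, 0], [1, 0, 0, 0, 0, 0, 0], [1, 0, 0, 0, 0, 0, 0], [1, 0, 0, 0, 0, 0, 0], [1, 0, 0, 0, 0, 0, 0], [1, 0, 0, 0, 0, 0, 0], [1, 0, 0, 0, 0, 0, 0], [1, 0, 0, 0, 0, 0, 0]]}}

```text
time_s: 9.65
eef_pos: [505.3, 113.8, 145.8]
ee_rot: [0.0, 0.222, 0.975, -0.0]
force: [1.1, -0.1, -2.3]
grip_width: 0.341
grip_force: 40.0
```

```bash
python3 - <<'E'
from h import *
import pickle
np.set_printoptions(precision=1,suppress=True)
go([506,114,100])
p=ctrl.capture("wrist");save(p,"w4")
s=ctrl.sense();T=np.array(s["eef_pos"])
pickle.dump({k:np.array(p[k]) if k!="k1" else p[k] for k in("R","t","camera_matrix","k1","img")},open("w4.pkl","wb"))
for q,z in dict(rosette=T[2]-16,rosette_neck=T[2]+16,seat=58,index_grip=76).items():
    for d in ctrl.landmark_of(q,p)[:2]: print(q,np.round(d["point"]),round(d["score"],2),atz(p,d["point"],z))
P={n:ctrl.capture(n) for n in("scene","top")}
for n,p in P.items():
  for q in("rosette_neck","rosette","seat"):
    for d in ctrl.landmark_of(q,p)[:1]: print(n,q,np.round(d["point"]),round(d["score"],2),atz(p,d["point"],58))
E
```

```text
t 9.65 pos [505.3 113.8 145.8] tilt [ 0. -0.] xdir 154.4 j [-0.   0.4  1.6 -0.   1.1 -1.1] f [ 1.1 -0.1 -2.3] w 0.341 gf 40.0
d [-0.  0.  0.] az None
rosette [322. 289.] 0.77 [504.4 114.7 129.8]
rosette_neck [319. 329.] 0.98 [506.3 112.4 161.8]
rosette_neck [322. 244.] 0.39 [472.8 129.8 161.8]
seat [322. 243.] 0.79 [504.  114.7  58. ]
scene rosette_neck [318. 157.] 0.57 [380.  135.2  58. ]
scene rosette [254. 224.] 0.51 [534.3 -18.5  58. ]
scene seat [323. 202.] 0.56 [508.7 116.3  58. ]
```

View pics/w4.png

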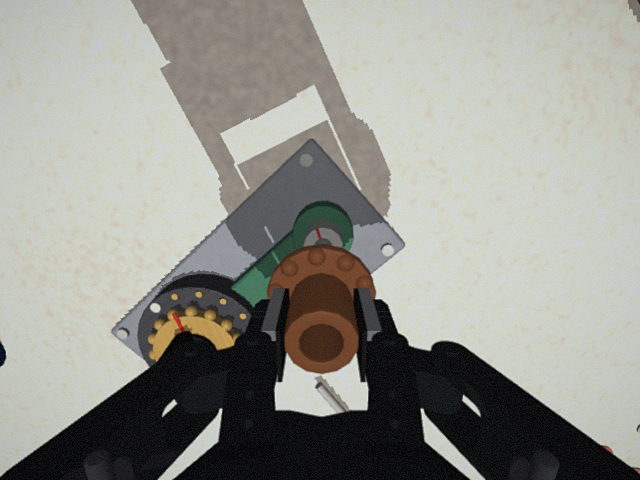

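The rosette is held level, with its rim centre at about (321,343). The seat shows behind it at about (322,243). I'll zoom in for the fine offset.

```bash
python3 - <<'E'
from h import *
a=cv2.imread("pics/w1.png")[160:215,358:413];b=cv2.imread("pics/w4.png")[190:390,252:392]
A=cv2.resize(a,(400,400),interpolation=cv2.INTER_CUBIC);B=cv2.resize(b,(399,570),interpolation=cv2.INTER_CUBIC)
o=np.zeros((570,800,3),np.uint8);o[:400,:400]=A;o[:,400:799]=B;o=np.clip(o*1.5,0,255).astype(np.uint8);cv2.imwrite("pics/c1.png",o)
E
```

```text
(no output)
```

View pics/c1.png

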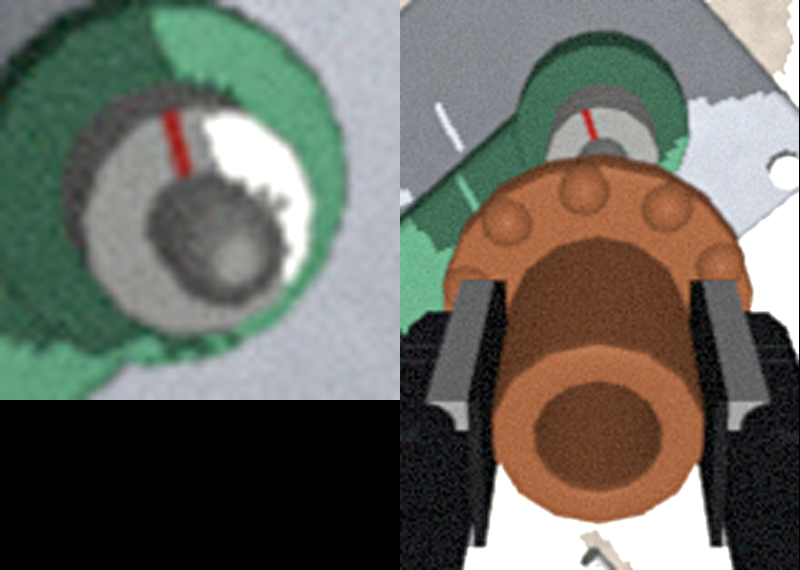

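```bash
python3 - <<'E'
from h import *
import pickle
from scipy.optimize import least_squares
np.set_printoptions(precision=1,suppress=True)
w1,w4=(pickle.load(open(f"w{i}.pkl","rb")) for i in(1,4))
print("seat w1",atz(w1,(385.2,190.25),58),"pin w1",atz(w1,(390.7,195.5),82))
a=np.linspace(0,2*np.pi,72)
def circ(p,c,r): return np.array([proj(p,[c[0]+r*np.cos(t),c[1]+r*np.sin(t),c[2]]) for t in a])
def box(p,c,r): q=circ(p,c,r);return q[:,0].min(),q[:,0].max(),q[:,1].min(),q[:,1].max()
cx=lambda x:252+(x-400)/2.85; cy=lambda y:190+y/2.85
f=lambda v:[v_-m for v_,m in zip(box(w4,v,15),(cx(493),cx(703),cy(344),cy(522)))]
s=least_squares(f,[505,114,173]);print("rim",s.x,s.fun)
f=lambda v:[v_-m for v_,m in zip(box(w4,v,27)[:3],(cx(444),cx(752),cy(153)))]
s=least_squares(f,[505,114,137]);print("flange",s.x,s.fun)
f=lambda v:[v_-m for v_,m in zip(box(w4,[*v,58],14)[:3],(cx(546),cx(657),cy(105)))]
s=least_squares(f,[505,114]);print("seat w4",s.x,s.fun)
f=lambda v:[v_-m for v_,m in zip(box(w1,[*v,58],14),(358+84*.1375,358+312*.1375,160+105*.1375,160+335*.1375))]
s=least_squares(f,[505,114]);print("seat w1",s.x,s.fun)
E
```

```text
seat w1 [506.6 114.4  58. ] pin w1 [506.7 114.7  82. ]
rim [509.3 111.9 167.7] [ 0.1 -0.1 -0.1  0.1]
flange [505.8 113.6 132.6] [-0.  0.  0.]
seat w4 [506.4 114.3] [-0.4  0.4  0. ]
seat w1 [506.8 114.4] [-0.4  0.4 -0.1  0.1]
```

Request:
{"method": "send_rows", "body": {"targets": [[1, -0.0017, 0.001, 0.005, 0, 0, 0], [1, 0, 0, 0.012, 0, 0, 0], [1, 0, 0, 0.012, 0, 0, 0], [1, 0, 0, 0.008, 0, 0, 0], [1, 0, 0, 0.006, 0, 0, 0], [1, 0, 0, 0.004, 0, 0, 0], [1, 0, 0, 0.004, 0, 0, 0], [1, 0, 0, 0.004, 0, 0, 0], [1, 0, 0, 0, 0, 0, 0], [1, 0, 0, 0, 0, 0, 0]]}}

```text
time_s: 11.55
eef_pos: [507.4, 114.0, 91.0]
ee_rot: [0.0, 0.222, 0.975, 0.0]
force: [-1.1, 0.2, -2.3]
grip_width: 0.335
grip_force: 40.0
```

```bash
python3 - <<'E'
from h import *
go([506,114,75])
p=ctrl.capture("scene");a=p["img"][130:250,240:400];cv2.imwrite("pics/c2.png",cv2.cvtColor(cv2.resize(np.clip(np.array(a)*1.5,0,255).astype(np.uint8),(800,600),interpolation=cv2.INTER_CUBIC),cv2.COLOR_RGB2BGR))
print(ctrl.sense()["wrist_torque"])
E
```

```text
t 11.55 pos [507.4 114.   91. ] tilt [0.0004 0.    ] xdir 154.4 j [-0.    0.46  1.69  0.    1.   -1.13] f [-1.1  0.2 -2.3] w 0.335 gf 40.0
d [ 0.0012 -0.0006  0.016 ] az None
[-0.07937221 -0.01543241 -0.03195209]
```

View pics/c2.png

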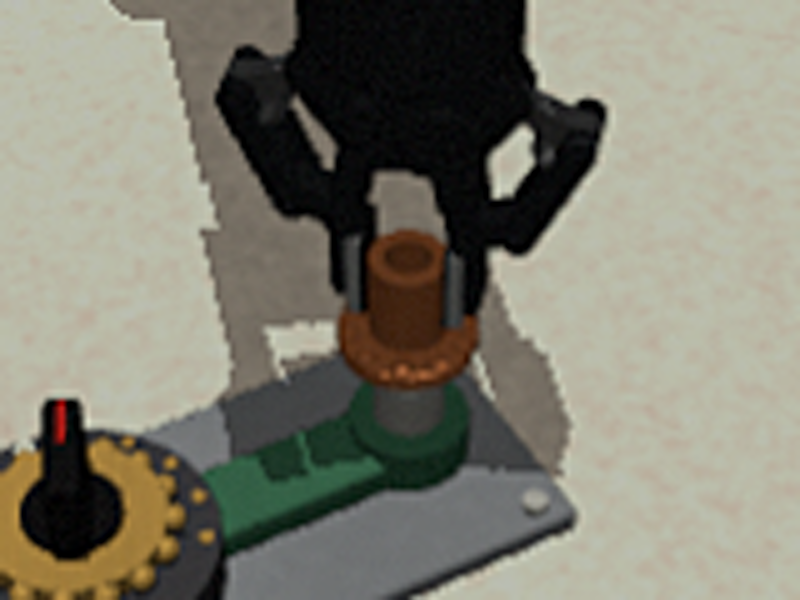

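The flange sits low around the pin at (408,370), with no side force, so the pin is in the bore. I lower it the rest of the way.

Request:
{"method": "send_rows", "body": {"targets": [[1, 0, 0, 0.004, 0, 0, 0], [1, 0, 0, 0.004, 0, 0, 0], [1, 0, 0, 0.003, 0, 0, 0], [1, 0, 0, 0.002, 0, 0, 0], [1, 0, 0, 0.0015, 0, 0, 0], [1, 0, 0, 0.001, 0, 0, 0], [1, 0, 0, 0, 0, 0, 0], [1, 0, 0, 0, 0, 0, 0], [1, 0, 0, 0, 0, 0, 0], [1, 0, 0, 0, 0, 0, 0]]}}

```text
time_s: 12.85
eef_pos: [507.3, 114.0, 75.3]
ee_rot: [0.0, 0.222, 0.975, 0.0]
force: [0.8, 0.7, -1.9]
grip_width: 0.339
grip_force: 40.0
```

Request:
{"method": "send_rows", "body": {"targets": [[1, 0, 0, 0.0005, 0, 0, 0], [1, 0, 0, 0.0005, 0, 0, 0], [1, 0, 0, 0.0005, 0, 0, 0], [1, 0, 0, 0, 0, 0, 0], [1, 0, 0, 0, 0, 0, 0], [1, 0, 0, 0, 0, 0, 0], [1, 0, 0, 0, 0, 0, 0], [1, 0, 0, 0, 0, 0, 0], [1, 0, 0, 0, 0, 0, 0], [1, 0, 0, 0, 0, 0, 0]]}}

```text
time_s: 14.1
eef_pos: [507.4, 114.0, 74.4]
ee_rot: [0.0, 0.221, 0.975, 0.0]
force: [-2.3, -0.2, 5.5]
grip_width: 0.338
grip_force: 40.7
```

Request:
{"method": "send_rows", "body": {"targets": [[-0.2, 0, 0, 0, 0, 0, 0], [-0.2, 0, 0, 0, 0, 0, 0], [-0.2, 0, 0, 0, 0, 0, 0], [-0.2, 0, 0, -0.002, 0, 0, 0], [-0.2, 0, 0, -0.01, 0, 0, 0], [-0.2, 0, 0, -0.02, 0, 0, 0], [-0.2, 0, 0, -0.03, 0, 0, 0], [-0.2, 0, 0, -0.02, 0, 0, 0], [-0.2, 0, 0, 0, 0, 0, 0], [-0.2, 0, 0, 0, 0, 0, 0]]}}

```text
time_s: 15.35
eef_pos: [506.9, 114.0, 155.2]
ee_rot: [-0.001, 0.222, 0.975, -0.0]
force: [-0.3, -0.1, -0.2]
grip_width: 0.602
grip_force: 0.0
```

```bash
python3 - <<'E'
from h import *
np.set_printoptions(precision=1,suppress=True)
go([548.5,-20,150],174)
p=ctrl.capture("wrist");save(p,"w5")
for q,z in dict(rosette=58,rosette_neck=90,index_grip=76).items():
    for d in ctrl.landmark_of(q,p)[:2]: print(q,np.round(d["point"]),round(d["score"],2),atz(p,d["point"],z))
E
```

```text
t 15.35 pos [506.9 114.  155.2] tilt [-0. -0.] xdir 154.4 j [-0.   0.4  1.6 -0.   1.1 -1.1] f [-0.3 -0.1 -0.2] w 0.602 gf 0.0
d [-0.1 -0.1  0. ] az -0.3421
rosette [318. 241.] 0.98 [505.8 111.6  58. ]
rosette_neck [321. 259.] 0.71 [508.3 112.8  90. ]
index_grip [186. 362.] 0.75 [545.5 -20.4  76. ]
```

View pics/w5.png

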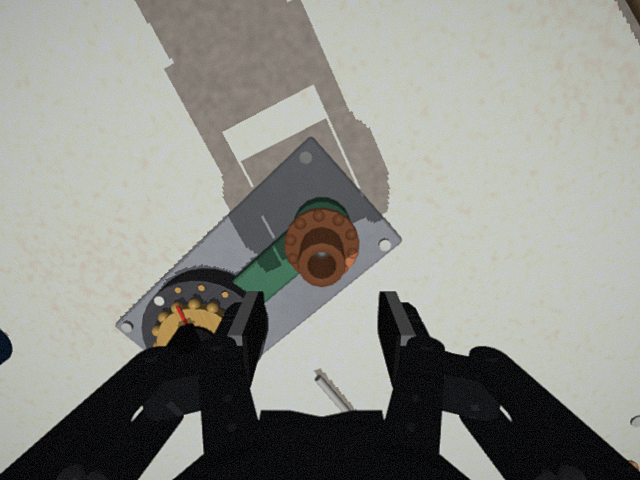

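The rosette sits upright on the shoulder at about (321,245), clear of the fingers. I go over to the knob, turning to align with the bar (about 173°).

Request:
{"method": "send_rows", "body": {"targets": [[-0.2, -0.012, -0.013, 0, 0, 0, 0], [-0.2, -0.025, -0.027, 0, 0, 0, 0], [-0.2, -0.025, -0.027, 0, 0, 0, 0], [-0.2, -0.023, -0.025, 0, 0, 0, 0], [-0.2, -0.01, -0.0107, 0, 0, 0, 0], [-0.2, 0, 0, 0.012, 0, 0, -0.085], [-0.2, 0, 0, 0.012, 0, 0, -0.085], [-0.2, 0, 0, 0.012, 0, 0, -0.085], [-0.2, 0, 0, 0.012, 0, 0, -0.075], [-0.2, 0, 0, 0, 0, 0, 0]]}}

```text
time_s: 16.8
eef_pos: [548.1, -19.4, 107.1]
ee_rot: [-0.001, 0.059, 0.998, 0.0]
force: [-0.3, 0.1, 0.1]
grip_width: 0.598
grip_force: 0.0
```

```bash
python3 - <<'E'
from h import *
np.set_printoptions(precision=1,suppress=True)
go([548.2,-19.6,60],173.3)
p=ctrl.capture("wrist");save(p,"w6")
for q,z in dict(rosette=58,index_grip=76).items():
    for d in ctrl.landmark_of(q,p)[:2]: print(q,np.round(d["point"]),round(d["score"],2),atz(p,d["point"],z))
E
```

```text
t 16.8 pos [548.1 -19.4 107.1] tilt [-0.  0.] xdir 173.3 j [-0.2  0.5  1.6  0.   1.1 -1.7] f [-0.3  0.1  0.1] w 0.598 gf 0.0
d [-0. -0.  0.] az -0.0003
rosette [550. 173.] 0.76 [507.2 114.1  58. ]
rosette [323. 277.] 0.29 [555.1 -19.   58. ]
index_grip [319. 276.] 0.62 [546.2 -20.4  76. ]
```

View pics/w6.png

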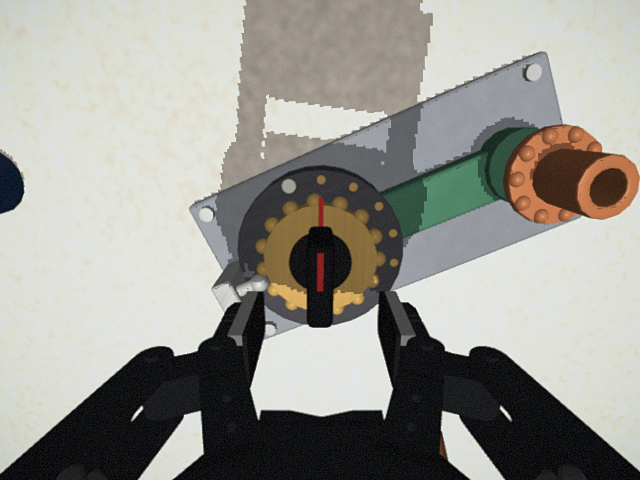

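The bar is vertical in the picture at column 320, between the fingers. The pointer is at the first brass dot (321,180). I descend and grip.

Request:
{"method": "send_rows", "body": {"targets": [[-0.2, 0, 0, 0.01, 0, 0, 0], [-0.2, 0, 0, 0.012, 0, 0, 0], [-0.2, 0, 0, 0.012, 0, 0, 0], [-0.2, 0, 0, 0.008, 0, 0, 0], [-0.2, 0, 0, 0.004, 0, 0, 0], [1, 0, 0, 0, 0, 0, 0], [1, 0, 0, 0, 0, 0, 0], [1, 0, 0, 0, 0, 0, 0], [1, 0, 0, 0, 0, 0, 0], [1, 0, 0, 0, 0, 0, 0]], "squeeze": 60}}

```text
time_s: 18.2
eef_pos: [548.8, -20.0, 62.3]
ee_rot: [0.0, 0.058, 0.998, -0.0]
force: [-2.6, -3.8, 4.6]
grip_width: 0.156
grip_force: 59.4
```

```bash
python3 - <<'E'
from h import *
go([548.2,-19.6,60],126)
print(ctrl.sense()["wrist_torque"])
E
```

```text
t 18.2 pos [548.8 -20.   62.3] tilt [ 0.0007 -0.0007] xdir 173.3 j [-0.25  0.55  1.62 -0.    0.97 -1.7 ] f [-2.6 -3.8  4.6] w 0.156 gf 59.4
d [0.0006 0.0004 0.0023] az 0.8257
[-0.5846044   0.44116107 -0.09559643]
```

Request:
{"method": "send_rows", "body": {"targets": [[1, 0, 0, 0, 0, 0, 0.052], [1, 0, 0, 0, 0, 0, 0.052], [1, 0, 0, 0, 0, 0, 0.052], [1, 0, 0, 0, 0, 0, 0.052], [1, 0, 0, 0, 0, 0, 0.053], [1, 0, 0, 0, 0, 0, 0.053], [1, 0, 0, 0, 0, 0, 0.053], [1, 0, 0, 0, 0, 0, 0.052], [1, 0, 0, 0, 0, 0, 0], [1, 0, 0, 0, 0, 0, 0]]}}

```text
time_s: 19.45
eef_pos: [548.7, -20.4, 62.3]
ee_rot: [0.0, 0.265, 0.964, -0.001]
force: [-3.3, -6.4, 6.1]
grip_width: 0.158
grip_force: 59.5
```

```bash
cat > k.py <<'E'
from h import *
np.set_printoptions(precision=1,suppress=True)
go([548.2,-19.6,60],125.5)
print(ctrl.sense()["wrist_torque"])
p=ctrl.capture("wrist")
for q,z in dict(rosette=58).items():
    for d in ctrl.landmark_of(q,p)[:1]: print(q,np.round(d["point"]),round(d["score"],2),atz(p,d["point"],z))
# red pointer line pixels on the wheel -> world angle about knob axis
a=np.array(p["img"]).astype(int);m=(a[...,0]>110)&(a[...,1]<70)&(a[...,2]<70)
n,l,s,c=cv2.connectedComponentsWithStats(m.astype(np.uint8))
for i in range(1,n):
    if s[i,4]>12:
        v,u=np.nonzero(l==i);X=np.array([atz(p,(x,y),52)[:2] for x,y in zip(u,v)]);r=X.mean(0)-[548.2,-19.6]
        print("red",s[i,4],np.round(c[i]),"ang",round(np.degrees(np.arctan2(r[1],r[0])),1),"rad",round(np.hypot(*r),1))
E
python3 k.py
```

```text
t 19.45 pos [548.7 -20.4  62.3] tilt [ 0. -0.] xdir 149.3 j [-0.2  0.6  1.6 -0.   1.  -1.3] f [-3.3 -6.4  6.1] w 0.158 gf 59.5
d [0. 0. 0.] az 0.4153
[-1.   0.5 -0.1]
rosette [558.  66.] 0.74 [507.4 112.6  58. ]
red 195 [321. 232.] ang 150.7 rad 32.2
red 388 [321. 318.] ang -35.1 rad 13.2
```

The second notch is reached, with the pointer at about 150°. One more click.

Request:
{"method": "send_rows", "body": {"targets": [[1, 0, 0, 0, 0, 0, 0.052], [1, 0, 0, 0, 0, 0, 0.052], [1, 0, 0, 0, 0, 0, 0.052], [1, 0, 0, 0, 0, 0, 0.052], [1, 0, 0, 0, 0, 0, 0.052], [1, 0, 0, 0, 0, 0, 0.053], [1, 0, 0, 0, 0, 0, 0.053], [1, 0, 0, 0, 0, 0, 0.052], [1, 0, 0, 0, 0, 0, 0], [1, 0, 0, 0, 0, 0, 0]]}}

```text
time_s: 20.8
eef_pos: [548.4, -20.7, 62.3]
ee_rot: [0.0, 0.459, 0.888, -0.001]
force: [-4.8, -8.4, 6.2]
grip_width: 0.151
grip_force: 59.7
```

```bash
python3 k.py
```

```text
t 20.8 pos [548.4 -20.7  62.3] tilt [-0. -0.] xdir 125.3 j [-0.2  0.6  1.6 -0.   1.  -0.9] f [-4.8 -8.4  6.2] w 0.151 gf 59.7
d [0. 0. 0.] az -0.0029
[-1.4  0.8 -0.2]
red 192 [321. 232.] ang 127.4 rad 31.7
red 383 [321. 319.] ang -60.8 rad 13.8
```

```bash
python3 - <<'E'
from h import *
np.set_printoptions(precision=1,suppress=True)
rs=[]
for n in("scene","top"):
    p=ctrl.capture(n)
    for q,z in(("rosette",58),("rosette_neck",90)):
        for d in ctrl.landmark_of(q,p)[:1]: print(n,q,round(d["score"],2),atz(p,d["point"],z))
s=ctrl.sense();print(np.abs(s["dq"]).max(),s["grip_force"])
print(ctrl.finish_job())
E
```

```text
scene rosette 0.9 [508.7 107.7  58. ]
scene rosette_neck 0.78 [503.1 112.3  90. ]
top rosette 0.95 [507.3 116.3  58. ]
top rosette_neck 0.89 [505.  112.9  90. ]
0.0016985833505608016 59.74476456642151
the job is handed in; nothing more can be done
None
```

The job is handed in at about 21 s: the rosette is seated on the spindle, let go, and the knob is held still at 60 N in the third notch (turned 48° from the first notch, where it started); the verdict was not reported back to me.

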